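Turn the sample carousel to its front stop

ROBOT

A 6-joint arm with a two-finger parallel gripper is mounted at the origin on a cart in front of the work surface, level with it; the furniture and walls round the work are solid. World frame = base frame: x ahead of the robot, y to its left, z up, the work surface at z = 0. Lengths are in mm, angles in rad, forces in N, time in s.
With the tool pointing down it reaches from about 350 to 975 mm from the base axis. Payload 7.1 kg.
Tool frame: the origin (TCP) lies at the centre of the arm's flange, where the gripper is bolted on; the fingertips stand 182 mm ahead of it and the grasp point (between the pads) lies 163 mm ahead of it; x points along the fingers, y is the direction in which the jaws open and shut, and the axes are right-handed (so a half turn about x gives the same grasp; the last joint's range is limited). The gripper opens to 88 mm and grips with 3 to 60 N. Pads are 20 mm wide; open, the fingers measure 115 mm over their backs; the gripper's body (75 mm by 178 mm) begins 61 mm behind the grasp point.
Start: joints at [1.15, 0.423, 1.63, -0, 1.089, -0.019], TCP at [244.39, 575.221, 404.675] pointing down, gripper open.
Joint ranges: [-3, 3], [-0.9, 2.11], [0.09, 2.58], [-1.31, 4.45], [0.11, 2.69], [-2.54, 2.54]. Speed limits (rad/s): [2.39, 2.39, 3.01, 3.14, 3.14, 3.14].

INTERFACE

Orientations are given as a rotation vector (axis times angle).
In Python, from workcell import readout, viewer, workorder, models gives the robot as it stands. The module is installed in compiled form; this text tells all that it offers.
- The arm moves only by the tool apply_moves, never from a script. Its argument "commands" is a list that holds one entry, the list of rows, each a list of 4 numbers: the shift along the world's x, y, z in m, then the turn about the world's z in rad. A call has 1 to 8 rows; each row is the pose to reach, as a shift and turn from the pose commanded when the call began; what a row does not reach only later rows make up. A row lasts 1/8 s, in which the tool goes at most 62.5 mm and 10.7 degrees, less where a joint would pass 70% of its speed; a pose out of reach is approached as far as the arm can. A call with a gripper value outside its range is refused whole. "gripper" is the finger opening in m, from 0 to 0.0878, set as the call begins (left out, the last holds). The fingers move at their own pace and stop on an object; the grip force is fixed at half the most. Time passes only in rows, so rows that repeat a pose let the fingers close. It gives the time, the measured TCP pose, the force and the opening at its end, in the units of the state.
- readout.get_obs(): the state, without advancing time (a new reading comes with each control period).
- viewer.get_image(name): name is "scene" or "top" or "wrist"; returns a dict with "color" (420x560x3 uint8, red, green, blue), "vertical_fov" (degrees; the focal length in pixels is half the picture's height over the tangent of half this angle, whatever the lens; pixels are square), "cx", "cy" (the principal point, pixels), "rvec" (rotation vector, rad) and "tvec" (3), from world to camera coordinates, as OpenCV has them. Camera axes: x right, y down, z forward; pixel columns grow to the right and rows downward; lengths in mm; the calibration is good to about 2 mm. A picture is of the moment at which its call begins. There is no depth.
- workorder.close_job(): hands the job in, once; it reports no verdict.
Trained networks look in the newest picture that a camera, given by its name, has taken for a name from the list of things; names that differ only in an ending like _2 or _b are one class to them, and where a whole thing is asked for, a point or a joint stands for the part that bears it (a point fixed in the world has none). Each returns a list of dicts, best first, with "conf" (0 to 1); they miss things now and then, are a little off and sometimes report something else, mostly with a low value. They report only what shows in the picture. A call takes as long as a camera call.
- models.search_frame(camera, label): "position" ([x, y, z] in mm, in world coordinates, good to about 4 mm: the middle of the surface that is visible of it).
- models.place_of(camera, label): "position" ([x, y, z] in mm, in world coordinates, good to about 4 mm: a listed point, or the origin of a listed thing).
The state is a dict: "t": time; "qpos": joint angles; "qvel": joint speeds; "joint_torque": joint torques, N m; "ee_pos": TCP position; "orientation": TCP orientation; "ft_force": force on the tool from outside, world axes, zero at the start; "moment": the same for the moment, N m; "width": finger opening in mm.
Only numpy, scipy, OpenCV 4.12 (cv2) and the standard library are available. Lean on these libraries where they do the work, as an engineer would, in place of code of your own. Each camera call takes 0.05 s, during which the arm holds its last target.

TASK

Turn the sample carousel by pushing one of the posts on its rim, the short way, until the knobbed weight stands at the front pointer, without touching the things standing on it. The carousel meets a rubber stop there: keep pushing until it is firmly home against the stop and hold it so, still, for about a second at roughly 10 N, never over 20 N. Then let go and leave the carousel at rest with the weight at the front.

Things in the scene. Friction and masses are not known exactly. Their poses are not given: they have to be found in the camera images.
- carousel_base: Fixed grey round foot of the carousel, 196 mm wide and 27 mm high, on the bench. Origin on the bench under the carousel's axis (vertical). Its own -x direction is the front: there a bar with a small dark cone (the pointer) sticks out to 140 mm from the axis, 25 mm high, lower than the platter.
- platter: Round aluminium platter, 230 mm across, flat top 42 mm above the bench, turning about the carousel's vertical axis. Origin on the axis at bench height. Three steel posts, 12 mm thick (16 mm at the lowest 4 mm), stand on its rim up to 77 mm above the bench, 104 mm from the axis: one at the platter's own -x side (front_post), the others 120 degrees to either side of it.
- hub (a point): Middle of the platter's dark hub cap, on the axis, 52 mm above the bench. The platter's dry drag is about 1.5 N at a post. It turns 43 to 60 degrees either way from its start, to a rubber stop on each side, out of sight beneath it, that gives 1 mm per 5.5 N pushed at a post. The stops were set by hand and differ each time by over 20 mm at the rim: find them by feel.
- front_post (a point): The rim post nearest the front (within 16 degrees of it at the start): point on its axis, 60 mm above the bench, 17 mm below its top. It has free rim on both sides, so that shut fingers, pointing down with their tips about 52 mm above the bench, can push it either way round.
- front_place (a point): Fixed point over the foot, 70 mm from the axis in the front direction (towards the pointer), at the height of the platter's top: where the weight shall stand. Keep the hand clear of the tall fixed metal pot right of the carousel (upright axis near x = 0.48, y = -0.02, about 200 mm across).
- brass_weight_mid (a point): Middle of the loose 200 g knobbed laboratory weight, 31 mm across and 47 mm high, that stands on the platter 70 mm from the axis, at the start about 52 degrees to one side of the front or to the other. It is the one to bring to the front; turning the platter the short way to the stop brings it there within 9 degrees or so.
- epoxy_puck_mid (a point): Middle of a loose flat round sample, 40 mm across and 22 mm high, that stands on the platter on the other side of the front; leave it standing.
- blank_flange_mid (a point): Middle of a loose flanged metal disc, 40 mm across and 10 mm high, at the back of the platter; leave it.
- lab_timer: Bystander: loose timer, 56 x 64 x 18 mm, origin under its centre, on the bench left of the carousel; leave it alone.
- dish_1: Bystander: loose aluminium weighing dish, 68 mm wide and 15 mm high, origin under its centre, on the bench left of the carousel; leave it alone.
- vial_1: Bystander: loose capped vial, 28 mm wide and 66 mm high, origin under its centre, on the bench behind the carousel; leave it alone.

How it is judged (in metres and radians):
On the way, in this order (a step that is already met when the one before it is completed fails the run):
1. the weight has come round to the front pointer (within 18 mm of the front place) (horizontal distance between brass_weight_mid and front_place below 0.018 m), for 0.1 s.
2. the fingers hold the carousel pressed home against its stop: more than 7 N, standing still, for 0.6 s (contact force between the fingers and platter above 7 N and angular speed of platter below 0.05 rad/s and horizontal distance between brass_weight_mid and front_place below 0.018 m), for 0.6 s.
At the end, for the whole second after the job is handed in: The weight stands upright on the platter within 18 mm of the front place, the puck and the flange disc still stand flat on the platter, and the platter is at rest (horizontal distance between brass_weight_mid and front_place below 0.018 m and angular speed of platter below 0.03 rad/s and angle between each of brass_weight_mid, epoxy_puck_mid, blank_flange_mid's own z axis and vertical below 0.1 rad and z of brass_weight_mid in the frame of platter above 0.055 m and z of epoxy_puck_mid in the frame of platter above 0.045 m and z of blank_flange_mid in the frame of platter above 0.04 m); the robot touches nothing.
It fails at once if the robot pushes the carousel with more than 20 N (contact force between any of the arm, the fingers and platter above 20 N).
It fails at once if the robot touches a thing standing on the carousel (contact force between any of the arm, the fingers and brass_weight above 0.5 N or contact force between any of the arm, the fingers and epoxy_puck above 0.5 N or contact force between any of the arm, the fingers and blank_flange above 0.5 N).
It fails at once if a bystander on the bench is shifted by more than 20 mm (distance of any of lab_timer, dish_1, vial_1 from where it was at the start of the episode above 0.02 m).
It also fails if it takes over 64 s, if anything falls off the work surface, if the arm or the gripper's body presses on something with over 40 N, if the wrist force passes 120 N, or if a joint passes its speed limit or range.

## Working session

There is one attempt and no reset: what is moved stays moved. The work goes in short steps, Python scripts to look and compute and a tool call to move; the robot and the scene stay as the last step left them, time stands still between calls to the robot, and variables do not carry over. Pictures are saved under pics/ and viewed, and the job is handed in when it is done.

Besides the shell and the picture viewer there is one more tool, called after "Call:" as name(argument=value, ...) on one line, values as JSON. apply_moves: Moves the arm, as the interface text tells. Its arguments: {"type":"object","properties":{"commands":{"type":"array","items":{"type":"array","items":{"type":"array","items":{"type":"number"}}}},"gripper":{"type":"number"}},"required":["commands"]}

```bash
mkdir -p pics
cat > h.py <<'E'
from workcell import readout, viewer, workorder, models
import numpy as np, cv2
def snap(cam,fn):
    im=viewer.get_image(cam); cv2.imwrite('pics/'+fn,cv2.cvtColor(im['color'],cv2.COLOR_RGB2BGR)); return im
def proj(im,p):
    f=210/np.tan(np.radians(im['vertical_fov'])/2)
    K=np.array([[f,0,im['cx']],[0,f,im['cy']],[0,0,1.]])
    return cv2.projectPoints(np.array(p,float).reshape(-1,3),np.array(im['rvec'],float),np.array(im['tvec'],float),K,None)[0].reshape(-1,2)
def ray(im,uv,z):
    f=210/np.tan(np.radians(im['vertical_fov'])/2)
    R=cv2.Rodrigues(np.array(im['rvec'],float))[0];t=np.array(im['tvec'],float).ravel()
    d=R.T@np.array([(uv[0]-im['cx'])/f,(uv[1]-im['cy'])/f,1]);c=-R.T@t
    return c+d*(z-c[2])/d[2]
E
python3 - <<'E'
from h import *
for c in ['top','scene']:
    im=snap(c,c+'1.png')
    for n in ['carousel_base','platter','hub','front_post','front_place','brass_weight_mid','epoxy_puck_mid','blank_flange_mid','lab_timer','dish_1','vial_1']:
        print(c,n,[(np.round(d['position']),round(d['conf'],2)) for d in models.place_of(c,n)[:3]])
o=readout.get_obs();print(o)
E
```

```text
top carousel_base [(array([485., 305.,   0.]), 0.75)]
top platter [(array([487., 307.,   4.]), 0.97)]
top hub [(array([486., 306.,  52.]), 0.62)]
top front_post [(array([387., 324.,  57.]), 0.98)]
top front_place []
top brass_weight_mid [(array([438., 250.,  69.]), 0.59)]
top epoxy_puck_mid [(array([448., 363.,  52.]), 0.86), (array([427., 496.,   4.]), 0.7), (array([706., 147.,  -3.]), 0.53)]
top blank_flange_mid [(array([556., 299.,  46.]), 0.55)]
top lab_timer [(array([431., 497.,   2.]), 0.83)]
top dish_1 [(array([547., 512.,  -0.]), 0.85)]
top vial_1 [(array([703., 147.,   2.]), 0.67)]
scene carousel_base [(array([488., 306.,  -3.]), 0.76)]
scene platter [(array([485., 304.,   0.]), 0.92)]
scene hub [(array([486., 305.,  54.]), 0.56)]
scene front_post [(array([380., 324.,  62.]), 0.95)]
scene front_place [(array([416., 313.,  43.]), 0.84)]
scene brass_weight_mid [(array([443., 256.,  66.]), 0.58)]
scene epoxy_puck_mid [(array([448., 366.,  52.]), 0.71)]
scene blank_flange_mid [(array([557., 298.,  46.]), 0.74)]
scene lab_timer [(array([424., 493.,   1.]), 0.84)]
scene dish_1 [(array([543., 514.,   3.]), 0.75)]
scene vial_1 [(array([702., 151.,   2.]), 0.56)]
{'t': 1.2, 'qpos': array([ 1.15001129e+00,  4.23093145e-01,  1.62988414e+00,  3.26121052e-05,
        1.08857667e+00, -1.90104292e-02]), 'qvel': array([ 0.00183545, -0.00014946, -0.00154677,  0.0008648 , -0.00046883,
        0.00200973]), 'joint_torque': array([-4.58924642e-04, -5.44592786e+01, -2.74043691e+01,  6.43571955e-02,
        1.68476027e-02, -1.38408888e-05]), 'ee_pos': array([244.38423344, 575.23398119, 404.68558764]), 'orientation': array([ 0.31521621,  1.54773981, -0.3151466 ]), 'ft_force': array([-0.50929711,  0.0417957 ,  0.7843812 ]), 'moment': array([ 0.03550057,  0.03383775, -0.04701628]), 'width': 87.79368151509432}
```

View pics/top1.png

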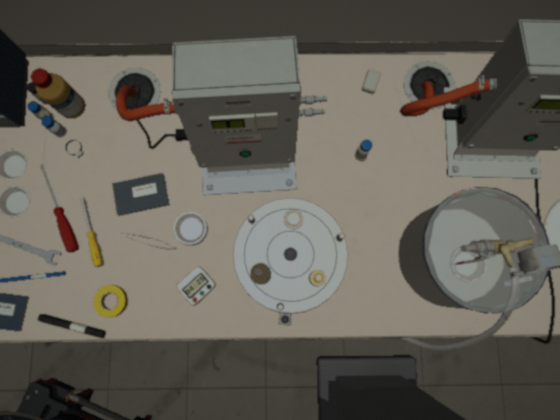

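View pics/scene1.png

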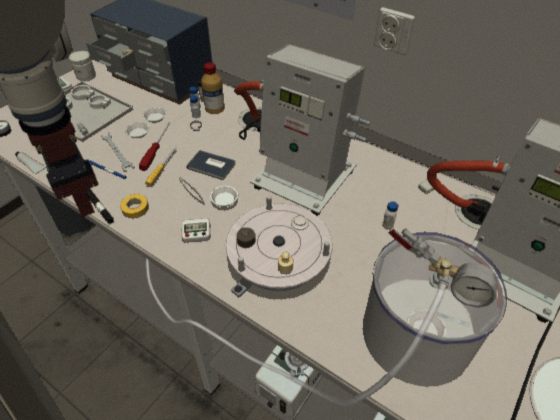

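Run:
```python
from h import *
from scipy.spatial.transform import Rotation as R
o=readout.get_obs();print(o['t'],R.from_rotvec(o['orientation']).as_matrix().round(3))
im=viewer.get_image('top');im2=viewer.get_image('scene')
for n,p in dict(hub=(486,305.5,52),post=(384,324,77),front=(416,313,42),wt=(441,253,89)).items(): print(n,proj(im,p).round(),proj(im2,p).round())
```

```text
1.2 [[-0.     0.391  0.92 ]
 [ 0.     0.92  -0.391]
 [-1.     0.    -0.   ]]
hub [[289. 253.]] [[278. 238.]]
post [[280. 307.]] [[241. 258.]]
front [[286. 290.]] [[256. 260.]]
wt [[318. 276.]] [[286. 252.]]
```

The top view shows the platter hub at about (290,254), the front post at (280,306), the weight at (318,278) right of the pointer at (285,320), and the puck on the left at (260,273). So the short way is clockwise from above: push the front post towards +y.

Call:
apply_moves(commands=[[[0.02, -0.045, 0, 0.03], [0.045, -0.1, 0, 0.08], [0.07, -0.15, 0, 0.13], [0.09, -0.2, 0, 0.18], [0.11, -0.25, 0, 0.23], [0.133, -0.29, -0.02, 0.23], [0.133, -0.29, -0.04, 0.23], [0.133, -0.29, -0.06, 0.23]]], gripper=0)

```text
t: 2.3
ee_pos: [377.9, 284.5, 344.4]
orientation: [0.137, 1.566, -0.136]
ft_force: [-0.5, -1.5, 0.1]
width: 10.9
```

Run:
```python
from h import *
w=snap('wrist','w2.png');im=snap('top','t2.png')
for c in ['wrist','top']:
    for n in ['front_post','hub','brass_weight_mid']:
        print(c,n,[(np.round(d['position']),round(d['conf'],2)) for d in models.place_of(c,n)[:2]])
o=readout.get_obs();print(o['t'],o['ee_pos'],o['ft_force'],o['width'],o['qpos'].round(2))
for p in [(384,324,77),(486,305.5,52)]: print(proj(w,p),proj(im,p))
```

```text
wrist front_post [(array([382., 325.,  61.]), 0.59)]
wrist hub []
wrist brass_weight_mid [(array([437., 252.,  67.]), 0.75)]
top front_post [(array([386., 325.,  56.]), 0.96)]
top hub [(array([487., 306.,  51.]), 0.79)]
top brass_weight_mid [(array([435., 255.,  66.]), 0.6)]
2.7 [377.54937177 285.56249842 345.49230547] [0.21205817 1.04507224 0.48970942] 0.5328581345309007 [ 0.62  0.29  2.    0.    0.85 -0.78]
[[327.40608757 221.16894953]] [[280.49691057 306.94181898]]
[[318.99661561 313.96089241]] [[289.00145036 253.43190039]]
```

View pics/w2.png

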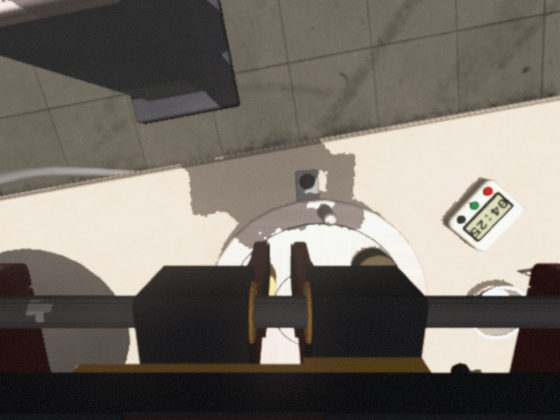

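The wrist view shows the front post at (327,213), agreeing with the projected (327,221). The fingers hang to its −y side with free rim beneath. I'll descend now.

Call:
apply_moves(commands=[[[0, 0, -0.03, 0], [0, 0, -0.06, 0], [0, 0, -0.09, 0], [0, 0, -0.105, 0], [0, 0, -0.111, 0], [0, 0, -0.111, 0]]])

```text
t: 3.45
ee_pos: [377.6, 285.4, 234.0]
orientation: [0.135, 1.566, -0.135]
ft_force: [0.8, -0.5, 0.0]
width: 0.5
```

Run:
```python
from h import *
im=snap('scene','s3.png')
c=im['color'][190:320,180:360];cv2.imwrite('pics/s3c.png',cv2.resize(c[...,::-1],None,fx=4,fy=4))
o=readout.get_obs();print(o['t'],o['ee_pos'],o['ft_force'],o['width'])
```

```text
3.5 [377.68745445 285.44993398 234.30421362] [ 0.02133569 -0.49859251  0.5175349 ] 0.48497538222538195
```

View pics/s3c.png

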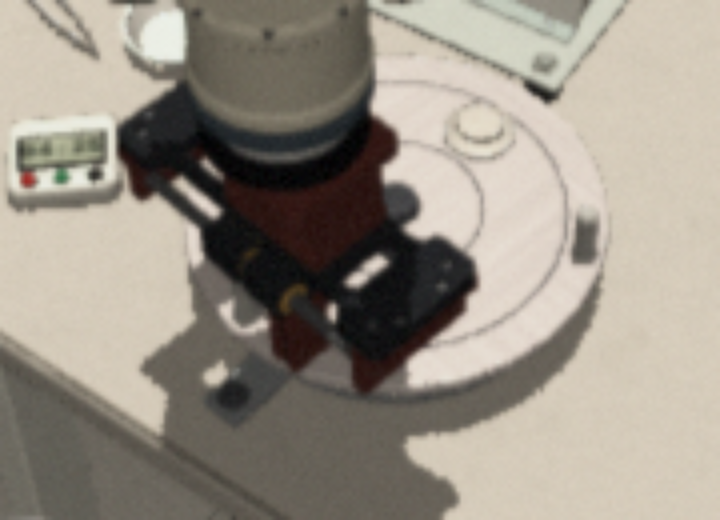

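```bash
cat > wp.py <<'E'
import numpy as np
C=np.array([486.5,306]);
def fp(turn,th0=169.7):
    t=np.radians(th0-turn);u=np.array([np.cos(t),np.sin(t)]);g=np.array([np.sin(t),-np.cos(t)])
    return C+104*u-19.5*g, np.arctan2(g[1],g[0])
E
python3 - <<'E'
from wp import *
p0,y0=fp(0);print(p0,y0)
b=np.array([377.6,285.4])
for a in [-3,-2,-1,0,1,2,4,6,8,10,12,14,16,18,20,22,24,26,28,30,32,34,36,38,40]:
    p,y=fp(a);print(a,(p-b).round(1),round(y-1.396,3))
E
```

```text
[380.68931286 305.40967213] 1.3910274138394807
-3 [ 3.3 14.5] 0.047
-2 [ 3.2 16.3] 0.03
-1 [ 3.1 18.2] 0.012
0 [ 3.1 20. ] -0.005
1 [ 3.1 21.9] -0.022
2 [ 3.1 23.7] -0.04
4 [ 3.3 27.4] -0.075
6 [ 3.6 31.1] -0.11
8 [ 4.  34.7] -0.145
10 [ 4.6 38.4] -0.18
12 [ 5.3 42. ] -0.214
14 [ 6.1 45.6] -0.249
16 [ 7.  49.2] -0.284
18 [ 8.1 52.7] -0.319
20 [ 9.3 56.2] -0.354
22 [10.6 59.7] -0.389
24 [12.  63.1] -0.424
26 [13.5 66.5] -0.459
28 [15.2 69.8] -0.494
30 [17. 73.] -0.529
32 [18.9 76.2] -0.563
34 [20.8 79.3] -0.598
36 [23.  82.3] -0.633
38 [25.2 85.3] -0.668
40 [27.5 88.2] -0.703
```

Call:
apply_moves(commands=[[[0.001, 0.004, 0, 0], [0.002, 0.008, 0, 0], [0.003, 0.011, 0, 0], [0.003, 0.0135, 0, 0], [0.003, 0.016, 0, 0], [0.003, 0.0185, 0, 0], [0.003, 0.021, 0, -0.01], [0.003, 0.0235, 0, -0.04]]])

```text
t: 4.5
ee_pos: [380.4, 308.9, 233.7]
orientation: [0.168, 1.564, -0.168]
ft_force: [0.6, 0.1, 0.1]
width: 0.8
```

Run:
```python
from h import *
o=readout.get_obs();print(o['t'],o['ee_pos'],o['ft_force'],o['width'])
```

```text
4.5 [380.39299875 308.87728624 233.65349637] [0.58894478 0.06602866 0.14610679] 0.7650398335119996
```

Call:
apply_moves(commands=[[[0.0001, 0.002, 0, -0.017], [0.0003, 0.004, 0, -0.035], [0.0004, 0.0058, 0, -0.052], [0.0006, 0.0076, 0, -0.07], [0.0008, 0.0094, 0, -0.087], [0.001, 0.0112, 0, -0.105], [0.0013, 0.013, 0, -0.122], [0.0016, 0.0149, 0, -0.14]]])

```text
t: 5.5
ee_pos: [382.0, 323.7, 233.6]
orientation: [0.277, 1.553, -0.277]
ft_force: [-0.5, -1.8, 0.1]
width: 0.4
```

Run:
```python
from h import *
im=snap('scene','s4.png')
c=im['color'][190:320,180:360];cv2.imwrite('pics/s4c.png',cv2.resize(c[...,::-1],None,fx=4,fy=4))
o=readout.get_obs();print(o['t'],o['ee_pos'],o['ft_force'],o['width'])
for c in ['wrist','scene']:
    for n in ['front_post','brass_weight_mid','epoxy_puck_mid']:
        print(c,n,[(np.round(d['position']),round(d['conf'],2)) for d in models.place_of(c,n)[:2]])
```

```text
5.55 [382.05159435 323.94365898 233.68605202] [ 0.04333617 -1.58395147 -0.0648307 ] 0.3883354820078253
wrist front_post [(array([382., 325.,  61.]), 0.59)]
wrist brass_weight_mid [(array([437., 252.,  67.]), 0.75)]
wrist epoxy_puck_mid [(array([446., 362.,  52.]), 0.62)]
scene front_post [(array([388., 335.,  63.]), 0.87)]
scene brass_weight_mid [(array([438., 262.,  66.]), 0.61)]
scene epoxy_puck_mid []
```

View pics/s4c.png

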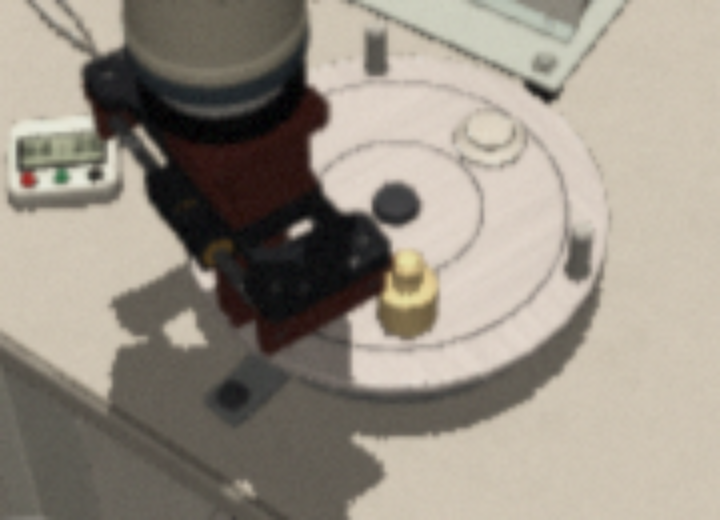

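The carousel is turning: the weight has moved toward the pointer and the drag reads about 1.6 N. The fingers are thinner at the tip than I assumed (offset about 12.5 mm), so I'll re-plan.

```bash
sed -i 's/19.5\*g/12.5*g/' wp.py
python3 - <<'E'
from wp import *
b=np.array([382.0,323.8])
for a in np.arange(6,60.1,1.5):
    p,y=fp(a);print(a,(p-b).round(1),round(y-(1.396-.18),3))
E
```

```text
6.0 [ 1.2 -0.6] 0.07
7.5 [1.7 2.1] 0.044
9.0 [2.2 4.8] 0.018
10.5 [2.8 7.4] -0.008
12.0 [ 3.5 10.1] -0.034
13.5 [ 4.3 12.7] -0.061
15.0 [ 5.1 15.3] -0.087
16.5 [ 6.  17.9] -0.113
18.0 [ 7.  20.5] -0.139
19.5 [ 8. 23.] -0.165
21.0 [ 9.1 25.5] -0.191
22.5 [10.3 28. ] -0.218
24.0 [11.5 30.5] -0.244
25.5 [12.8 32.9] -0.27
27.0 [14.2 35.3] -0.296
28.5 [15.6 37.6] -0.322
30.0 [17.1 39.9] -0.349
31.5 [18.6 42.2] -0.375
33.0 [20.2 44.4] -0.401
34.5 [21.9 46.6] -0.427
36.0 [23.6 48.8] -0.453
37.5 [25.4 50.8] -0.479
39.0 [27.2 52.9] -0.506
40.5 [29.1 54.9] -0.532
42.0 [31.  56.8] -0.558
43.5 [33.  58.7] -0.584
45.0 [35.  60.6] -0.61
46.5 [37.1 62.4] -0.637
48.0 [39.2 64.1] -0.663
49.5 [41.4 65.8] -0.689
51.0 [43.6 67.4] -0.715
52.5 [45.8 69. ] -0.741
54.0 [48.1 70.5] -0.767
55.5 [50.5 71.9] -0.794
57.0 [52.8 73.3] -0.82
58.5 [55.2 74.6] -0.846
60.0 [57.7 75.9] -0.872
```

Call:
apply_moves(commands=[[[0.001, 0.0025, 0, 0], [0.002, 0.0052, 0, 0], [0.0028, 0.0078, 0, -0.01], [0.0035, 0.0103, 0, -0.034], [0.0043, 0.0128, 0, -0.061], [0.0051, 0.0153, 0, -0.087], [0.006, 0.0179, 0, -0.113], [0.007, 0.0205, 0, -0.139]]])

```text
t: 6.85
ee_pos: [389.1, 344.3, 233.6]
orientation: [0.386, 1.536, -0.386]
ft_force: [-1.3, -0.8, 0.1]
width: 0.5
```

Call:
apply_moves(commands=[[[0.001, 0.0025, 0, -0.026], [0.0021, 0.005, 0, -0.052], [0.0033, 0.0075, 0, -0.079], [0.0045, 0.01, 0, -0.105], [0.0058, 0.0124, 0, -0.131], [0.0072, 0.0148, 0, -0.157], [0.0086, 0.0171, 0, -0.183], [0.0101, 0.0194, 0, -0.21]]])

```text
t: 7.85
ee_pos: [399.2, 363.7, 233.7]
orientation: [0.55, 1.5, -0.55]
ft_force: [-0.9, -1.8, -0.5]
width: 0.5
```

Run:
```python
from h import *
im=snap('scene','s5.png')
c=im['color'][190:320,180:360];cv2.imwrite('pics/s5c.png',cv2.resize(c[...,::-1],None,fx=4,fy=4))
o=readout.get_obs();print(o['t'],o['ee_pos'],o['ft_force'],o['width'])
im=snap('top','t5.png')
c=im['color'][180:340,200:380];cv2.imwrite('pics/t5c.png',cv2.resize(c[...,::-1],None,fx=3,fy=3))
for c in ['top','scene']:
    for n in ['front_post','brass_weight_mid','epoxy_puck_mid','blank_flange_mid','front_place','hub']:
        print(c,n,[(np.round(d['position']),round(d['conf'],2)) for d in models.place_of(c,n)[:2]])
```

```text
7.9 [399.4564293  363.98566571 233.76855185] [-1.55736714 -0.06009919  0.02629677] 0.3581653578718786
top front_post []
top brass_weight_mid []
top epoxy_puck_mid [(array([483., 373.,  53.]), 0.6)]
top blank_flange_mid [(array([544., 261.,  45.]), 0.78)]
top front_place [(array([417., 315.,  44.]), 0.75), (array([488., 302.,   3.]), 0.16)]
top hub [(array([486., 303.,  52.]), 0.63)]
scene front_post [(array([488., 302.,  -3.]), 0.25)]
scene brass_weight_mid [(array([422., 284.,  64.]), 0.78)]
scene epoxy_puck_mid [(array([484., 374.,  55.]), 0.78), (array([416., 312.,  38.]), 0.46)]
scene blank_flange_mid [(array([546., 266.,  46.]), 0.69)]
scene front_place [(array([414., 312.,  41.]), 0.66)]
scene hub [(array([487., 307.,  53.]), 0.91)]
```

View pics/s5c.png

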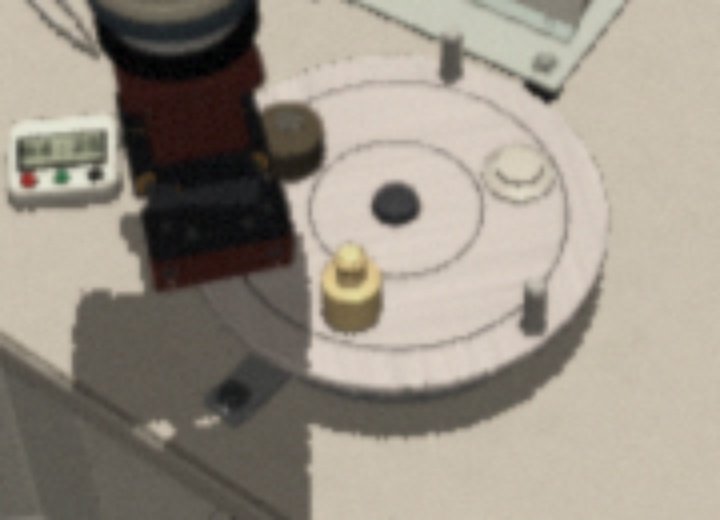

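View pics/t5c.png

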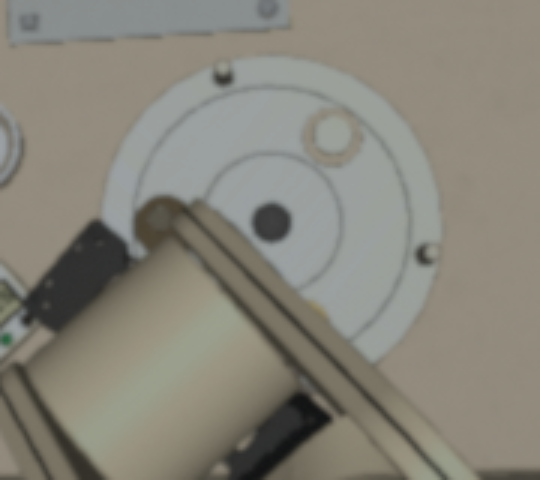

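The weight is at about (350,290) in the crop, near the pointer. The model and the puck and weight positions agree on a turn of about 30°. I'll go on to about 40°, then feel for the stop.

Call:
apply_moves(commands=[[[0.0015, 0.0023, 0, -0.026], [0.0031, 0.0045, 0, -0.052], [0.0048, 0.0067, 0, -0.078], [0.0065, 0.0089, 0, -0.104], [0.0083, 0.0109, 0, -0.13], [0.0101, 0.013, 0, -0.157], [0.0113, 0.0143, 0, -0.174]]])

```text
t: 9.43
ee_pos: [410.5, 377.9, 233.6]
orientation: [0.684, 1.46, -0.684]
ft_force: [-0.7, -1.2, 0.1]
width: 0.5
```

Run:
```python
from h import *
o=readout.get_obs();print(o['t'],o['ee_pos'],o['ft_force'])
from wp import *
pr=None
for a in np.arange(40,61,1):
    p,y=fp(a)
    if pr is not None: print(a,p.round(1),(p-pr).round(2))
    pr=p
```

```text
9.425 [410.5076943  377.94400498 233.64310534] [-0.69598631 -1.22784797  0.06080992]
41 [411.7 379.3] [1.27 1.32]
42 [413.  380.6] [1.29 1.29]
43 [414.3 381.9] [1.31 1.27]
44 [415.7 383.2] [1.34 1.25]
45 [417.  384.4] [1.36 1.22]
46 [418.4 385.6] [1.38 1.2 ]
47 [419.8 386.8] [1.4  1.18]
48 [421.2 387.9] [1.42 1.15]
49 [422.7 389. ] [1.44 1.13]
50 [424.1 390.1] [1.46 1.1 ]
51 [425.6 391.2] [1.48 1.08]
52 [427.1 392.3] [1.5  1.05]
53 [428.6 393.3] [1.51 1.02]
54 [430.1 394.3] [1.53 1.  ]
55 [431.7 395.3] [1.55 0.97]
56 [433.3 396.2] [1.57 0.94]
57 [434.8 397.1] [1.58 0.92]
58 [436.4 398. ] [1.6  0.89]
59 [438.  398.9] [1.61 0.86]
60 [439.7 399.7] [1.63 0.83]
```

Call:
apply_moves(commands=[[[0.0006, 0.0007, 0, -0.01], [0.0013, 0.0013, 0, -0.018], [0.0019, 0.002, 0, -0.027], [0.0026, 0.0026, 0, -0.036], [0.0026, 0.0026, 0, -0.036]]])

```text
t: 10.05
ee_pos: [413.0, 380.5, 233.7]
orientation: [0.711, 1.451, -0.711]
ft_force: [-0.2, -0.7, -0.2]
width: 0.5
```

Call:
apply_moves(commands=[[[0.0007, 0.0007, 0, -0.009], [0.0013, 0.0013, 0, -0.018], [0.0013, 0.0013, 0, -0.018]]])

```text
t: 10.42
ee_pos: [414.4, 381.8, 233.7]
orientation: [0.725, 1.446, -0.725]
ft_force: [-0.5, -1.6, -0.4]
width: 0.8
```

Call:
apply_moves(commands=[[[0.0007, 0.0006, 0, -0.009], [0.0013, 0.0013, 0, -0.018], [0.0013, 0.0013, 0, -0.018]]])

```text
t: 10.8
ee_pos: [415.7, 383.1, 233.7]
orientation: [0.739, 1.442, -0.739]
ft_force: [-1.1, -1.4, 0.2]
width: 0.0
```

Call:
apply_moves(commands=[[[0.0007, 0.0006, 0, -0.009], [0.0014, 0.0012, 0, -0.018], [0.0014, 0.0012, 0, -0.018]]])

```text
t: 11.18
ee_pos: [417.1, 384.3, 233.7]
orientation: [0.753, 1.436, -0.752]
ft_force: [0.3, -1.5, 0.2]
width: 0.3
```

Call:
apply_moves(commands=[[[0.0007, 0.0006, 0, -0.009], [0.0014, 0.0012, 0, -0.018], [0.0014, 0.0012, 0, -0.018]]])

```text
t: 11.55
ee_pos: [418.2, 385.4, 233.6]
orientation: [0.766, 1.432, -0.767]
ft_force: [-1.8, -2.5, 1.0]
width: 0.1
```

Call:
apply_moves(commands=[[[0.0004, 0.0003, 0, -0.004], [0.0007, 0.0006, 0, -0.009], [0.0007, 0.0006, 0, -0.009]]])

```text
t: 11.92
ee_pos: [418.8, 385.8, 233.6]
orientation: [0.772, 1.429, -0.774]
ft_force: [-4.3, -1.6, 2.2]
width: 0.6
```

Run:
```python
from h import *
im=snap('scene','s6.png')
c=im['color'][190:320,180:360];cv2.imwrite('pics/s6c.png',cv2.resize(c[...,::-1],None,fx=4,fy=4))
for c in ['scene']:
    for n in ['front_post','brass_weight_mid','epoxy_puck_mid','blank_flange_mid','front_place','hub']:
        print(c,n,[(np.round(d['position']),round(d['conf'],2)) for d in models.place_of(c,n)[:2]])
o=readout.get_obs();print(o['t'],o['ee_pos'],o['ft_force'])
```

```text
scene front_post [(array([431., 389.,  60.]), 0.8)]
scene brass_weight_mid [(array([422., 304.,  66.]), 0.49)]
scene epoxy_puck_mid [(array([504., 374.,  56.]), 0.62)]
scene blank_flange_mid [(array([531., 247.,  42.]), 0.71)]
scene front_place [(array([417., 315.,  44.]), 0.69), (array([483., 305.,  55.]), 0.32)]
scene hub [(array([486., 306.,  54.]), 0.73)]
12.275 [418.77522896 385.81490073 233.55778701] [-3.04439339 -2.83246855  2.12775808]
```

View pics/s6c.png

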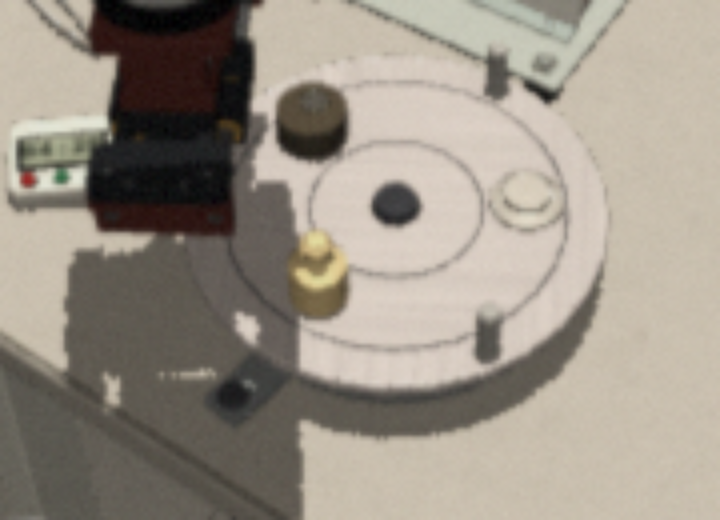

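Nothing is blocking the hand. The weight is about 10 mm short of the front place and the push force is rising, so the stop has been met at about 46°. I'll press on gently.

Call:
apply_moves(commands=[[[0.0004, 0.0003, 0, -0.004], [0.0007, 0.0006, 0, -0.008], [0.0007, 0.0006, 0, -0.008]]])

```text
t: 12.65
ee_pos: [419.2, 386.2, 233.5]
orientation: [0.778, 1.428, -0.781]
ft_force: [-6.2, -4.4, 2.5]
width: 0.4
```

Call:
apply_moves(commands=[[[0.0003, 0.0002, 0, 0], [0.0005, 0.0004, 0, 0], [0.0005, 0.0004, 0, 0], [0.0005, 0.0004, 0, 0]]])

```text
t: 13.15
ee_pos: [419.5, 386.5, 233.5]
orientation: [0.777, 1.428, -0.782]
ft_force: [-7.1, -3.6, 3.5]
width: 0.6
```

Call:
apply_moves(commands=[[[0.0003, 0.0003, 0, 0], [0.0003, 0.0003, 0, 0], [0.0003, 0.0003, 0, 0], [0.0003, 0.0003, 0, 0]]])

```text
t: 13.65
ee_pos: [419.7, 386.7, 233.4]
orientation: [0.777, 1.428, -0.782]
ft_force: [-7.0, -6.0, 5.2]
width: 0.5
```

Call:
apply_moves(commands=[[[0.0002, 0.0001, 0, 0], [0.0002, 0.0001, 0, 0], [0.0002, 0.0001, 0, 0], [0.0002, 0.0001, 0, 0], [0.0002, 0.0001, 0, 0], [0.0002, 0.0001, 0, 0], [0.0002, 0.0001, 0, 0], [0.0002, 0.0001, 0, 0]]])

```text
t: 14.65
ee_pos: [419.8, 386.7, 233.4]
orientation: [0.776, 1.428, -0.782]
ft_force: [-7.2, -5.0, 4.9]
width: 0.8
```

Run:
```python
from h import *
for i in range(4):
    im=snap('scene','s7%d.png'%i)
    o=readout.get_obs();print(o['t'],o['ee_pos'],o['ft_force'],np.linalg.norm(o['ft_force'][:2]))
    print([(np.round(d['position']),round(d['conf'],2)) for d in models.place_of('scene','brass_weight_mid')[:1]+models.place_of('scene','front_place')[:1]])
c=im['color'][190:320,180:360];cv2.imwrite('pics/s7c.png',cv2.resize(c[...,::-1],None,fx=4,fy=4))
```

```text
14.7 [419.77493373 386.73429719 233.42742311] [-7.41867514 -4.98139367  5.04466208] 8.935939999662518
[(array([420., 306.,  64.]), 0.66), (array([418., 312.,  40.]), 0.71)]
14.85 [419.78863889 386.74812342 233.42831562] [-6.55164037 -4.66091037  5.52601929] 8.040402789684515
[(array([425., 497.,   0.]), 0.7), (array([485., 304.,  56.]), 0.64)]
15.0 [419.7589425 386.721794  233.4119806] [-7.66127388 -5.13096559  5.47525884] 9.220733452119024
[(array([423., 305.,  64.]), 0.6), (array([413., 313.,  44.]), 0.66)]
15.15 [419.77078128 386.72150546 233.39825523] [-6.57352905 -5.08989265  4.73768369] 8.313741117591135
[(array([420., 304.,  65.]), 0.76), (array([416., 313.,  41.]), 0.65)]
```

View pics/s7c.png

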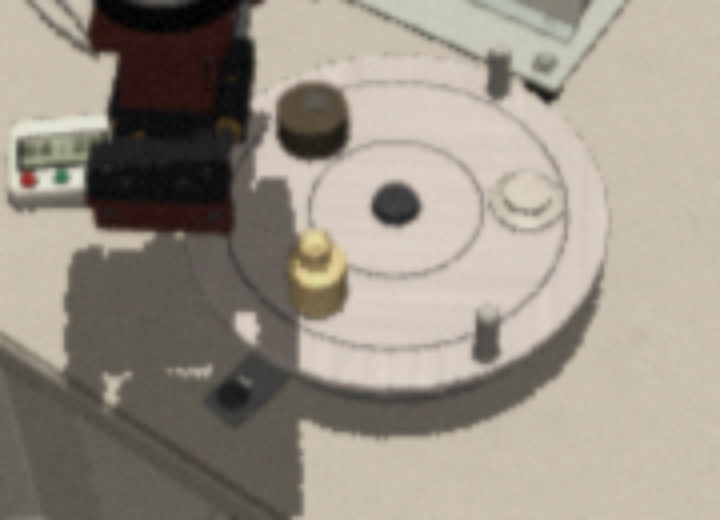

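Call:
apply_moves(commands=[[[0.0002, 0.0002, 0, 0], [0.0003, 0.0002, 0, 0], [0.0003, 0.0002, 0, 0], [0.0003, 0.0002, 0, 0], [0.0003, 0.0002, 0, 0], [0.0003, 0.0002, 0, 0], [0.0003, 0.0002, 0, 0], [0.0003, 0.0002, 0, 0]]])

```text
t: 16.25
ee_pos: [419.9, 386.8, 233.4]
orientation: [0.776, 1.428, -0.783]
ft_force: [-8.0, -4.5, 6.7]
width: 0.6
```

Run:
```python
from h import *
F=[]
for i in range(5):
    im=viewer.get_image('scene')
    o=readout.get_obs();F.append(o['ft_force'])
print(o['t'],o['ee_pos'],np.mean(F,0),o['moment'],np.linalg.norm(np.mean(F,0)))
```

```text
16.5 [419.97518519 386.8560946  233.42034465] [-7.49485153 -4.81813485  5.54411094] [-0.82627232  1.26316623  0.00475421] 10.4940168166227
```

Held pressed for over 2 s: about 9 N horizontal and 10.5 N in all. The moment puts the contact about 170 mm below the flange, which is at the post. Next I'll release slowly.

Call:
apply_moves(commands=[[[-0.0004, -0.0003, 0, 0], [-0.0008, -0.0007, 0, 0], [-0.0012, -0.001, 0, 0], [-0.0016, -0.0013, 0, 0], [-0.002, -0.0017, 0, 0], [-0.0025, -0.0021, 0, 0], [-0.003, -0.0026, 0, 0], [-0.0036, -0.0031, 0, 0]]])

```text
t: 17.5
ee_pos: [417.8, 384.8, 233.8]
orientation: [0.78, 1.426, -0.778]
ft_force: [-2.1, 0.1, -1.3]
width: 0.7
```

Call:
apply_moves(commands=[[[-0.001, -0.001, 0, 0], [-0.003, -0.0026, 0, 0], [-0.006, -0.005, 0, 0], [-0.009, -0.008, 0, 0], [-0.012, -0.01, 0, 0], [-0.014, -0.012, 0, 0], [-0.015, -0.013, 0.02, 0], [-0.015, -0.013, 0.05, 0]]])

```text
t: 18.5
ee_pos: [402.3, 371.3, 284.6]
orientation: [0.778, 1.427, -0.78]
ft_force: [0.6, 0.4, 0.1]
width: 0.7
```

Call:
apply_moves(commands=[[[0, 0, 0.03, 0], [0, 0, 0.07, 0], [0, 0.02, 0.11, 0], [-0.01, 0.06, 0.13, 0], [-0.03, 0.11, 0.13, 0], [-0.05, 0.16, 0.13, 0], [-0.05, 0.16, 0.13, 0], [-0.05, 0.16, 0.13, 0]]])

```text
t: 19.5
ee_pos: [352.3, 531.0, 414.3]
orientation: [0.779, 1.426, -0.779]
ft_force: [0.4, -0.3, -1.2]
width: 0.3
```

Run:
```python
from h import *
o=readout.get_obs();print(o['t'],o['ee_pos'],o['ft_force'])
for c in ['top','scene']:
    im=snap(c,c+'8.png')
    for n in ['hub','front_post','brass_weight_mid','epoxy_puck_mid','blank_flange_mid','front_place','lab_timer','dish_1','vial_1']:
        print(c,n,[(np.round(d['position']),round(d['conf'],2)) for d in models.place_of(c,n)[:1]])
    a=im['color'][190:320,180:360] if c=='scene' else im['color'][185:335,200:380]
    cv2.imwrite('pics/%s8c.png'%c,cv2.resize(a[...,::-1],None,fx=4,fy=4,interpolation=cv2.INTER_CUBIC))
```

```text
19.5 [352.31452018 531.00548052 414.32152765] [ 0.35679239 -0.31463719 -1.20309782]
top hub [(array([486., 307.,  54.]), 0.87)]
top front_post [(array([432., 390.,  58.]), 0.78)]
top brass_weight_mid [(array([417., 303.,  65.]), 0.77)]
top epoxy_puck_mid [(array([503., 371.,  54.]), 0.57)]
top blank_flange_mid [(array([532., 249.,  46.]), 0.85)]
top front_place [(array([419., 316.,  42.]), 0.76)]
top lab_timer [(array([430., 498.,   3.]), 0.72)]
top dish_1 [(array([552., 513.,  -2.]), 0.79)]
top vial_1 [(array([703., 144.,  -1.]), 0.48)]
scene hub [(array([486., 308.,  53.]), 0.57)]
scene front_post [(array([428., 388.,  61.]), 0.83)]
scene brass_weight_mid [(array([423., 304.,  66.]), 0.75)]
scene epoxy_puck_mid [(array([504., 373.,  55.]), 0.66)]
scene blank_flange_mid [(array([532., 246.,  46.]), 0.67)]
scene front_place [(array([415., 313.,  44.]), 0.68)]
scene lab_timer [(array([430., 495.,   1.]), 0.76)]
scene dish_1 [(array([545., 514.,   1.]), 0.88)]
scene vial_1 [(array([705., 149.,   3.]), 0.53)]
```

View pics/scene8c.png

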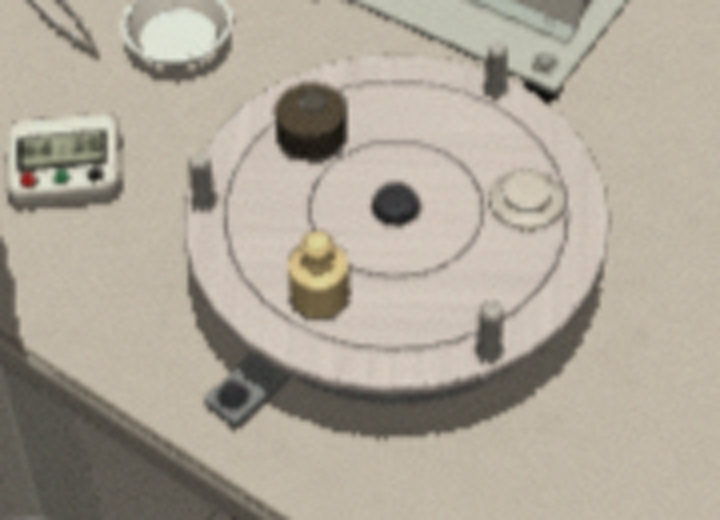

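View pics/top8c.png

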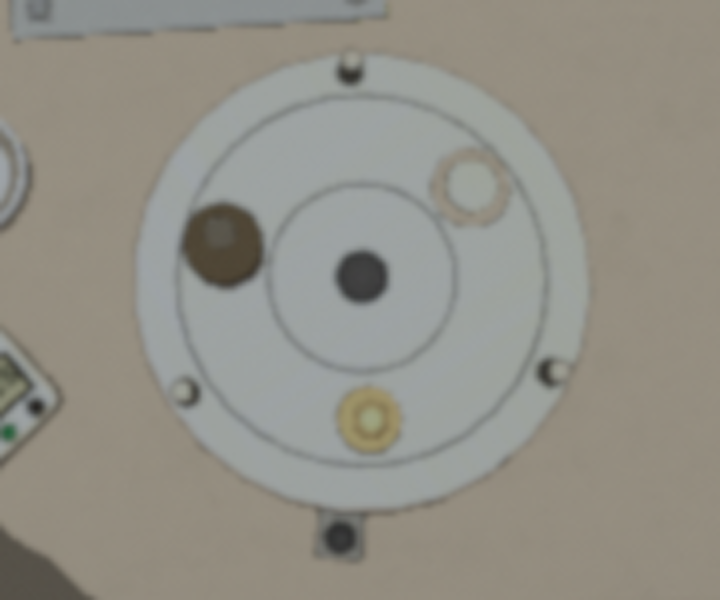

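Run:
```python
from h import *
im=viewer.get_image('top')
P=lambda u,v,z:ray(im,(200+u/4-.4,185+v/4-.4),z)
h=P(361,277,52);w=P(371,419,88);w2=P(369,420,72);p=P(340,538,25)
d=(p-h)[:2];d/=np.linalg.norm(d);fpnt=h[:2]+70*d
print(h,w,w2,p,fpnt,[np.linalg.norm(x[:2]-fpnt) for x in(w,w2)])
o=readout.get_obs();print(o['t'])
```

```text
[485.16045879 303.83699017  52.        ] [416.26541531 301.66328565  88.        ] [415.78013235 301.91991788  72.        ] [358.34567609 315.25789434  25.        ] [415.44261992 310.11575941] [np.float64(8.492426327902443), np.float64(8.20278812527073)]
20.55
```

```bash
python3 -c "
from h import *
print(workorder.close_job())"
```

```text
the job is handed in; nothing more can be done
None
```

I turned the carousel clockwise (seen from above) by pushing the front post with shut fingers until it met the rubber stop at about 46°. I held it there for over 2 s, released it slowly, moved the hand clear and handed the job in at about 20.6 s. No verdict was reported.

- **Press:** the last readings averaged about 9 N horizontally and 10.5 N in total. About 5.5 N of that was upward and grew with the push; I took it for friction at the post and did not check further. The moment reading put the contact at the post.
- **Weight position:** after release it stands upright 8–11 mm from the front place. My own pixel measurement gave about 8 mm and the networks gave about 11 mm on average. The limit is 18 mm.
- **Other things:** in the last pictures the puck and the flange disc stand flat. The timer, dish and vial are where they were, within measuring error.
- **Not checked:** I did not measure the platter's speed after release.

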